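# Unlock the specimen carriage and slide it over the light window

## Robot

A 6-joint arm with a two-finger parallel gripper is mounted at the origin on the work surface. World frame = base frame: x ahead of the robot, y to its left, z up, the work surface at z = 0. Lengths are in m, angles in rad, forces in N, time in s.
With the tool pointing down it reaches from about 0.3 to 0.875 m from the base axis. Payload 6.4 kg.
Tool frame: the origin (TCP) lies midway between the tips of the shut fingers; the grasp point (between the pads) lies 19 mm behind it (grasp_offset is the distance from the TCP to the grasp point, in m); z points along the fingers, y is the line along which they close (so a half turn about z gives the same grasp; the last joint's range is limited). The gripper opens to 85 mm and grips with 20 to 120 N. Pads are 22 mm wide; open, the fingers measure 114 mm over their backs; the gripper's body (76 mm by 85 mm) begins 54 mm behind the grasp point. The pads swing forward as they close: fully open they stand 13 mm farther back than shut.
Start: joints at [1.022, 0.181, 1.607, -0, 1.354, -0.206], TCP at [0.193, 0.542, 0.231] pointing down, gripper open.
Joint ranges: [-2.99, 2.99], [-0.89, 2.07], [0.3, 2.58], [-1.14, 4.28], [0, 2.63], [-3.12, 3.12]. Speed limits (rad/s): [2.57, 2.57, 3.01, 3.14, 3.14, 3.14].

## Interface

Orientations are given as a unit quaternion [w, x, y, z].
In Python, from bench import * gives the robot as it stands. The module is installed in compiled form; this text tells all that it offers.
- The arm moves only by the tool servo_tool, never from a script. Its argument "commands" is text: rows parted by semicolons, each of 7 numbers parted by spaces: the turn, a rotation vector about the tool's x, y, z in rad, then the shift along the tool's x, y, z in mm, then the opening, from 0 (shut) to 1 (fully open). In form: wx wy wz dx dy dz claw; .... A call has 1 to 5 rows; each row shifts and turns the commanded pose from where the row before left it, along the tool's axes as they then stand; what a row does not reach is not made up. A row lasts 1/8 s, in which the tool goes at most 62.5 mm and 10.7 degrees, less where a joint would pass 70% of its speed; a pose out of reach is approached as far as the arm can. A call with a gripper value outside its range is refused whole. The fingers move at their own pace and stop on an object; the grip force is fixed at half the most. Time passes only in rows, so rows that do not move let the fingers close. It gives the time, the measured TCP pose, the force, the opening and the grip force at its end, in the units of the state.
- get_obs(): the state, without advancing time (a new reading comes with each control period).
- camera(name): name is "side" or "top"; returns the picture (384x512x3 uint8, blue, green, red); there is no depth.
- calibration(name): a dict with "fx", "fy", "cx", "cy" (pixels), "k1" (the pictures are not rectified: a ray, as slopes to the right and down, at radius r is drawn at 1 + k1 r^2 times it, then the intrinsics apply), "R" (3x3) and "t" (3): a world point X has camera coordinates R X + t. Camera axes: x right, y down, z forward; pixel columns grow to the right and rows downward; lengths in m; the calibration is good to about 2 mm. A picture is of the moment at which its call begins. calibration takes no time and is no camera call.
- hand_in(): hands the job in; it is judged then, once.
The state is a dict: "time_s": time; "q": joint angles; "dq": joint speeds; "joint_efforts": joint torques, N m; "eef_pos": TCP position; "eef_rot": TCP orientation; "wrist_force": force on the tool from outside, world axes, zero at the start; "torque": the same for the moment, N m; "opening": opening from 0.0 (shut) to 1.0 (fully open); "grasp_force": force on a finger pad.
Only numpy, scipy, OpenCV 4.12 (cv2) and the standard library are available. Lean on these libraries where they do the work, as an engineer would, in place of code of your own. Each camera call takes 0.05 s, during which the arm holds its last target. There are 200 camera calls.

## Task

On the cream viewing base, the carriage with the glass specimen dish is held at the loading end by a steel lock bar lying across its path. Draw the lock bar fully out, then slide the carriage by its upright grip all the way along its rails so that the dish sits over the round light window, and leave both there.

Things in the scene. Friction and masses are not known exactly. Their poses are not given: they have to be found in the camera images.
- lock_bar_grip (a point): Mid-height centre of the lock bar's black upright post, 16 x 16 mm, top 26 mm above this point. The flat steel bar (90 x 14 x 10 mm) slides between two low cheeks on a lug at the far long side of the fixed cream base (130 x 340 x 20 mm); bar and cheek tops lie 28 and 26 mm below this point. Axes: z up; +x the way the bar draws out, away from the carriage; +y the way the carriage slides.
- lock_bar (a joint): How far the lock bar is drawn out, m: near 0 (up to 0.008 at the start) its tongue lies across the carriage's path; clear of it from 0.025; 0.045 is fully out, at its stop. Slides level and straight with about 2 N of friction and stays where it is left.
- carriage_grip (a point): Mid-height centre of the carriage's black upright grip fin, 36 mm (x) by 16 mm (y), top 26 mm above this point. The carriage is an aluminium plate 90 (x) x 140 (y) x 12 mm on two rails, its top 26 mm below this point; a clear dish (68 mm across, 13 high) is fixed on it, centred 83 mm in +y. Axes: z up; +y the way it slides, to the light window; +x the way the lock bar draws out.
- carriage (a joint): How far the carriage has slid from the loading end, m: 0 to 0.008 at the start; 0.130 is its far stop, the dish centred over the light window. Slides level and straight with about 2 N of friction and stays where it is left. With the lock bar in, it stops hard against it at about 0.011.

How it is judged:
On the way, in this order (a step that is already met when the one before it is completed fails the run):
1. the lock bar is drawn out while the carriage is still at the loading end (value of joint lock_bar above 0.033 m and value of joint carriage below 0.03 m), for 0.1 s.
2. the carriage is slid fully along, dish over the light window (value of joint carriage above 0.118 m), for 0.2 s.
At the end, for the whole second after the job is handed in: The lock bar is drawn out (within 12 mm of its outer stop) and the carriage stands still within 12 mm of its far stop, the dish over the light window (value of joint lock_bar above 0.033 m and value of joint carriage above 0.118 m and velocity of joint carriage between -0.01 and 0.01 m/s); the robot touches nothing.
It also fails if it takes over 45 s, if anything falls off the work surface, if the arm or the gripper's body presses on something with over 40 N, if the wrist force passes 120 N, or if a joint passes its speed limit or range.

## Working session

There is one attempt and no reset: what is moved stays moved. The work goes in short steps, Python scripts to look and compute and a tool call to move; the robot and the scene stay as the last step left them, time stands still between calls to the robot, and variables do not carry over. Pictures are saved under pics/ and viewed, at most 10 in all, crops included, and the job is handed in when it is done.

Besides the shell and the picture viewer there is one more tool, called after "Call:" as name(argument=value, ...), one argument or row to a line, values as JSON. servo_tool: Moves the arm, as the interface text tells. Its arguments: {"type":"object","properties":{"commands":{"type":"string"}},"required":["commands"]}

```bash
mkdir -p pics
python3 - <<'E'
from bench import *
import cv2
for n in ("top","side"):
    cv2.imwrite(f"pics/{n}0.png",camera(n)); print(n,calibration(n))
o=get_obs(); print(o["time_s"],o["eef_pos"],o["eef_rot"],o["opening"])
E
```

```text
top {'fx': 376.11708410416685, 'fy': 376.11708410416685, 'cx': 255.3653301895564, 'cy': 195.29481328318283, 'k1': -0.07081919035185064, 'R': array([[-0.02870353, -0.99919608,  0.02798743],
       [-0.99759693,  0.0268688 , -0.06386263],
       [ 0.0630593 , -0.02975326, -0.99756617]]), 't': array([-0.02271625,  0.52485892,  0.68660153])}
side {'fx': 482.3460675440422, 'fy': 482.3460675440422, 'cx': 249.1479362512396, 'cy': 187.76286054052358, 'k1': -0.14704141150566702, 'R': array([[-0.74517776, -0.6668043 ,  0.00906205],
       [-0.52492726,  0.57813566, -0.62466834],
       [ 0.41129244, -0.47024587, -0.78083759]]), 't': array([0.36246163, 0.3422035 , 0.60184947])}
0.1 [0.19299388 0.54112642 0.23047933] [-2.88498433e-04  1.70563017e-01  9.85346456e-01 -7.31723331e-04] 0.9974538434748564
```

View pics/top0.png

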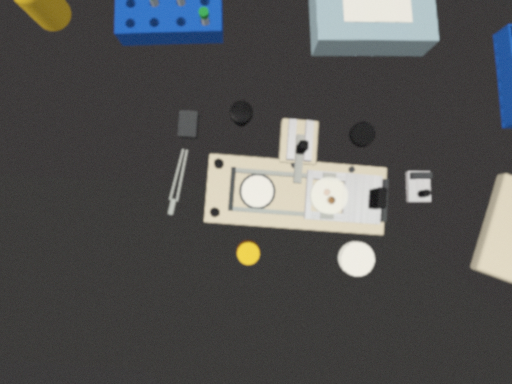

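View pics/side0.png

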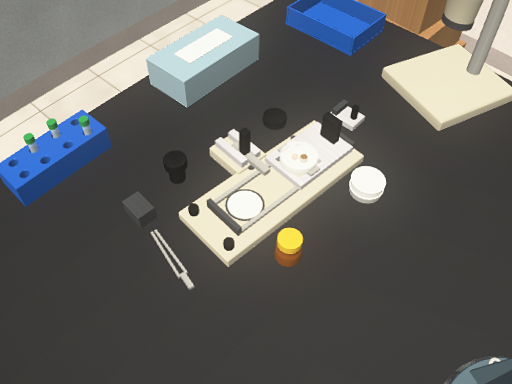

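The top view shows the post near (302,146) and the fin near (378,198). In the side view they are near (244,142) and (331,128). I'll enlarge both to get precise pixels.

Run:
```python
import cv2,numpy as np
a=cv2.imread("pics/top0.png")[110:240,270:400]; b=cv2.imread("pics/side0.png")[80:210,225:355]
f=lambda i:cv2.resize(i,(400,400),interpolation=cv2.INTER_CUBIC)
cv2.imwrite("pics/z.png",np.hstack([cv2.resize(a,(390,390),interpolation=cv2.INTER_CUBIC),cv2.resize(b,(390,390),interpolation=cv2.INTER_CUBIC)]))
```

```text
(no output)
```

View pics/z.png

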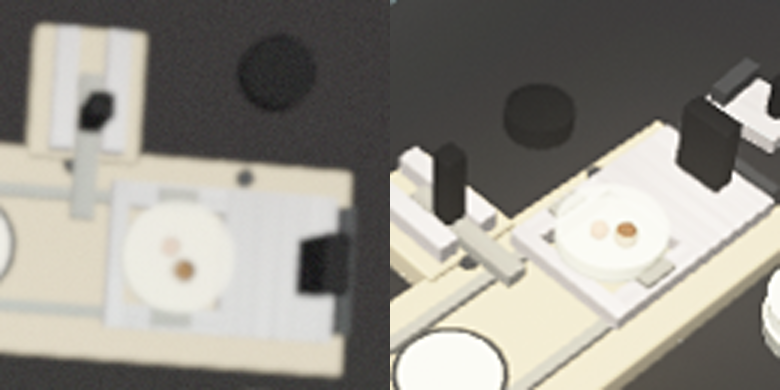

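The zoom gives silhouette centres. In the top view the post is at about (302.3,146.7) and the fin at (377.7,198.3). In the side view the post is at (245,141.3) and the fin at (331.3,128).

```bash
cat > h.py <<'E'
from bench import *
import numpy as np
from scipy.optimize import least_squares
C={n:calibration(n) for n in("top","side")}
def proj(n,X):
    c=C[n];p=c["R"]@X+c["t"];s=p[:2]/p[2];s=s*(1+c["k1"]*s@s)
    return np.array([c["fx"]*s[0]+c["cx"],c["fy"]*s[1]+c["cy"]])
def tri(a,b): 
    r=least_squares(lambda X:np.r_[proj("top",X)-a,proj("side",X)-b],[.4,0,.06]);return r.x,r.fun
def onz(n,a,z):
    return np.r_[least_squares(lambda X:proj(n,np.r_[X,z])-a,[.4,0]).x,z]
E
python3 - <<'E'
from h import *
np.set_printoptions(precision=4,suppress=True)
z=lambda u,v:np.array([u/3+270,v/3+110])
s=lambda u,v:np.array([(u-390)/3+225,v/3+80])
print("post",*tri(z(97,110),s(450,184)))
print("fin",*tri(z(323,265),s(709,144)))
for a,b in(((0,348),(345,376)),((170,157),(352,172))):
    A,B=[onz("top",z(*k),.02) for k in(a,b)]; d=A-B; print(A,B,"yaw",np.arctan2(-d[0],d[1]))
A,B=[onz("top",np.array(k),.02) for k in((209,154),(387,166))]; d=A-B; print(A,B,"yaw",np.arctan2(-d[0],d[1]),np.linalg.norm(d))
o=get_obs();from scipy.spatial.transform import Rotation as R
w,x,y,zz=o["eef_rot"];print(R.from_quat([x,y,zz,w]).as_matrix())
E
```

```text
post [ 0.6063 -0.1224  0.0582] [-0.0711 -0.0829  0.1093  0.0078]
fin [ 0.5103 -0.2538  0.0606] [-0.1415 -0.1641  0.2258 -0.0146]
[ 0.466  -0.0628  0.02  ] [ 0.4416 -0.2796  0.02  ] yaw -0.11206702553597216
[ 0.5826 -0.1738  0.02  ] [ 0.5705 -0.2907  0.02  ] yaw -0.10301376537962384
[0.6037 0.0474 0.02  ] [ 0.5731 -0.2902  0.02  ] yaw -0.09034518075950684 0.3389603161109075
[[-0.9418  0.3361 -0.0008]
 [ 0.3361  0.9418 -0.0013]
 [ 0.0003 -0.0015 -1.    ]]
```

Call:
servo_tool(
  commands="0 0 -0.12 0 0 0 0.5; 0 0 -0.123 0 0 0 0.5; 0 0 0 -30 -38 0 0.5; 0 0 0 -30 -38 0 0.5; 0 0 0 -30 -38 0 0.5",
)

```text
time_s: 0.72
eef_pos: [0.2718, 0.4178, 0.2309]
eef_rot: [-0.0, 0.05, 0.999, -0.0]
wrist_force: [-0.1, -0.3, 1.1]
opening: 0.501
grasp_force: 0.0
```

Call:
servo_tool(
  commands="0 0 0 -30 -38 0 0.5; 0 0 0 -30 -38 0 0.5; 0 0 0 -30 -38 0 0.5; 0 0 0 -30 -38 0 0.5; 0 0 0 -30 -38 0 0.5",
)

```text
time_s: 1.35
eef_pos: [0.4022, 0.2137, 0.2311]
eef_rot: [-0.0, 0.05, 0.999, 0.0]
wrist_force: [0.5, 1.2, 0.3]
opening: 0.497
grasp_force: 0.0
```

Call:
servo_tool(
  commands="0 0 0 -30 -38 0 0.5; 0 0 0 -30 -38 0 0.5; 0 0 0 -30 -38 0 0.5; 0 0 0 -30 -38 0 0.5; 0 0 0 -30 -38 0 0.5",
)

```text
time_s: 1.98
eef_pos: [0.5325, 0.0097, 0.2309]
eef_rot: [-0.0, 0.05, 0.999, 0.0]
wrist_force: [1.2, -0.2, 0.1]
opening: 0.499
grasp_force: 0.0
```

Call:
servo_tool(
  commands="0 0 0 0 0 0 0.5; 0 0 0 0 0 0 0.5",
)

```text
time_s: 2.22
eef_pos: [0.5315, 0.0114, 0.2307]
eef_rot: [-0.001, 0.05, 0.999, 0.0]
wrist_force: [-0.4, 0.8, 0.6]
opening: 0.499
grasp_force: 0.0
```

Call:
servo_tool(
  commands="0 0 0 -30 -42 0 0.5; 0 0 0 -30 -42 0 0.5; 0 0 0 -28 -41.5 35 0.5; 0 0 0 0 0 45 0.5; 0 0 0 0 0 45 0.5",
)

```text
time_s: 2.85
eef_pos: [0.6069, -0.1215, 0.105]
eef_rot: [-0.0, 0.05, 0.999, 0.0]
wrist_force: [0.5, 0.1, -0.9]
opening: 0.498
grasp_force: 0.0
```

Call:
servo_tool(
  commands="0 0 0 0 0 0 0.5; 0 0 0 0 0 0 0.5",
)

```text
time_s: 3.1
eef_pos: [0.6081, -0.1218, 0.1082]
eef_rot: [0.001, 0.049, 0.999, -0.0]
wrist_force: [-0.1, 0.3, -0.2]
opening: 0.501
grasp_force: 0.0
```

Run:
```python
from h import *
import cv2
a=camera("top")[80:210,240:370]; b=camera("side")[60:190,180:310]
cv2.imwrite("pics/z1.png",np.hstack([cv2.resize(i,(390,390),interpolation=cv2.INTER_CUBIC) for i in(a,b)]))
```

```text
(no output)
```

View pics/z1.png

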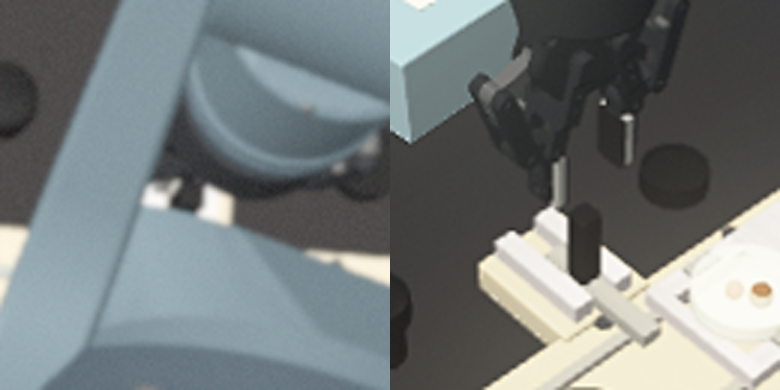

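In the side view the open pads straddle a point directly above the post (post top at about (245,130) px), so the alignment is good. I'll descend and grip.

Call:
servo_tool(
  commands="0 0 0 0 0 20 0.5; 0 0 0 0 0 20 0.5; 0 0 0 0 0 18 0.5; 0 0 0 0 0 0 0.5; 0 0 0 0 0 0 0",
)

```text
time_s: 3.82
eef_pos: [0.6073, -0.1226, 0.0482]
eef_rot: [-0.0, 0.05, 0.999, 0.0]
wrist_force: [-0.2, -0.1, -0.4]
opening: 0.3
grasp_force: 0.0
```

Call:
servo_tool(
  commands="0 0 0 0 0 0 0; 0 0 0 0 0 0 0; 0 0 0 0 0 0 0; 0 0 0 0 0 0 0",
)

```text
time_s: 4.32
eef_pos: [0.6077, -0.1194, 0.0489]
eef_rot: [0.0, 0.05, 0.999, 0.002]
wrist_force: [2.1, 11.1, 0.3]
opening: 0.181
grasp_force: 59.1
```

Call:
servo_tool(
  commands="0 0 0 0 3 0 0; 0 0 0 -8 0 0 0; 0 0 0 -8 0 0 0; 0 0 0 -8 0 0 0; 0 0 0 -8 0 0 0",
)

```text
time_s: 4.95
eef_pos: [0.6404, -0.1226, 0.0489]
eef_rot: [0.0, 0.05, 0.999, 0.0]
wrist_force: [-1.9, 3.9, 5.3]
opening: 0.177
grasp_force: 59.9
```

Call:
servo_tool(
  commands="0 0 0 -8 0 0 0; 0 0 0 0 0 0 0",
)

```text
time_s: 5.2
eef_pos: [0.6491, -0.1235, 0.0489]
eef_rot: [0.001, 0.05, 0.999, -0.0]
wrist_force: [2.2, 5.2, 3.7]
opening: 0.178
grasp_force: 60.0
```

Call:
servo_tool(
  commands="0 0 0 -2 1 0 0; 0 0 0 -2 0 0 0; 0 0 0 0 0 0 0",
)

```text
time_s: 5.58
eef_pos: [0.6519, -0.1237, 0.0489]
eef_rot: [0.001, 0.05, 0.999, -0.001]
wrist_force: [-0.4, 1.6, 5.1]
opening: 0.177
grasp_force: 60.0
```

Call:
servo_tool(
  commands="0 0 0 0 0 0 0.5; 0 0 0 0 0 0 0.5; 0 0 0 0 0 0 0.5; 0 0 0 0 0 -35 0.5; 0 0 0 0 0 -35 0.5",
)

```text
time_s: 6.2
eef_pos: [0.6508, -0.1228, 0.1183]
eef_rot: [-0.001, 0.05, 0.999, 0.0]
wrist_force: [0.9, -0.6, 0.2]
opening: 0.499
grasp_force: 0.0
```

Call:
servo_tool(
  commands="0 0 0 32 -35 0 0.5; 0 0 0 32 -35 0 0.5; 0 0 0 32 -36 0 0.5; 0 0 0 31 -36 0 0.5; 0 0 0 0 0 0 0.5",
)

```text
time_s: 6.82
eef_pos: [0.5089, -0.2536, 0.1183]
eef_rot: [-0.0, 0.052, 0.999, -0.0]
wrist_force: [0.4, 0.5, -0.4]
opening: 0.498
grasp_force: 0.0
```

Run:
```python
from h import *
import cv2
print(get_obs()["eef_pos"])
b=camera("side")[50:200,200:400]
cv2.imwrite("pics/z2.png",cv2.resize(b,(800,600),interpolation=cv2.INTER_CUBIC))
```

```text
[ 0.50890043 -0.25360438  0.11827499]
```

View pics/z2.png

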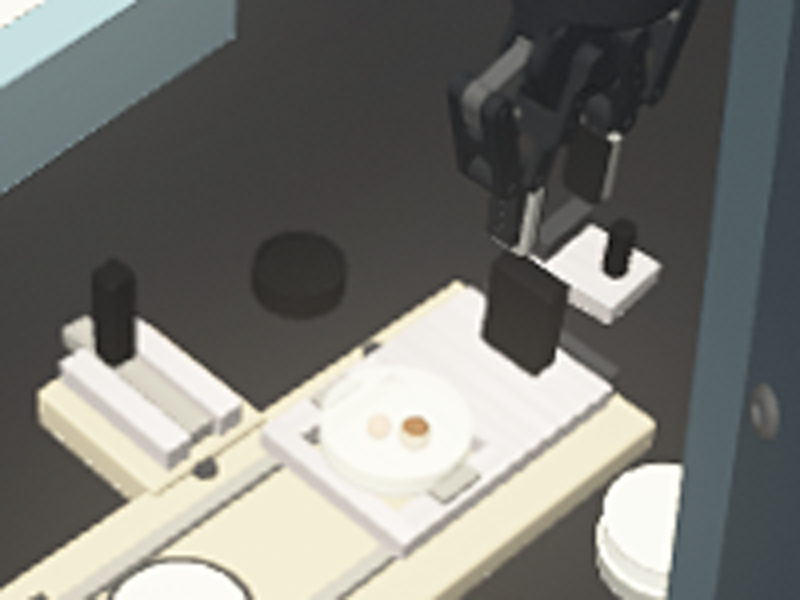

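The lock bar is drawn out, the carriage hasn't moved, and the fingers straddle the fin (around (330,128) px). The small device behind the fin is clear of the gripper. I'll descend and grip.

Call:
servo_tool(
  commands="0 0 0 -1 2 23 0.5; 0 0 0 0 0 23 0.5; 0 0 0 0 0 22 0.5; 0 0 0 0 0 0 0.5; 0 0 0 0 0 0 0",
)

```text
time_s: 7.5
eef_pos: [0.513, -0.2494, 0.051]
eef_rot: [0.0, 0.049, 0.999, -0.0]
wrist_force: [-1.4, -0.0, -0.2]
opening: 0.296
grasp_force: 0.0
```

Call:
servo_tool(
  commands="0 0 0 0 0 0 0; 0 0 0 0 0 0 0; 0 0 0 0 0 0 0; 0 0 0 0 0 0 0",
)

```text
time_s: 8.0
eef_pos: [0.5131, -0.2501, 0.0515]
eef_rot: [0.001, 0.05, 0.999, -0.0]
wrist_force: [2.0, 2.0, 5.4]
opening: 0.183
grasp_force: 59.8
```

Gripped. Next I'll slide along +y.

Call:
servo_tool(
  commands="0 0 0 0 8 0 0; 0 0 0 0 12 0 0; 0 0 0 0 12 0 0; 0 0 0 0 12 0 0; 0 0 0 0 12 0 0",
)

```text
time_s: 8.62
eef_pos: [0.5188, -0.1947, 0.0516]
eef_rot: [0.001, 0.05, 0.999, -0.001]
wrist_force: [2.2, -3.0, 5.3]
opening: 0.182
grasp_force: 59.8
```

Call:
servo_tool(
  commands="0 0 0 0 12 0 0; 0 0 0 0 12 0 0; 0 0 0 0 12 0 0; 0 0 0 0 10 0 0; 0 0 0 0 0 0 0",
)

```text
time_s: 9.25
eef_pos: [0.5235, -0.1478, 0.0515]
eef_rot: [0.001, 0.05, 0.999, -0.0]
wrist_force: [3.1, 2.1, 6.3]
opening: 0.176
grasp_force: 60.0
```

Call:
servo_tool(
  commands="0 0 0 0 9 0 0; 0 0 0 0 8 0 0; 0 0 0 0 4 0 0; 0 0 0 0 0 0 0; 0 0 0 0 0 0 0",
)

```text
time_s: 9.88
eef_pos: [0.5256, -0.1275, 0.0515]
eef_rot: [0.002, 0.05, 0.999, -0.0]
wrist_force: [3.0, 2.0, 6.6]
opening: 0.182
grasp_force: 60.0
```

Call:
servo_tool(
  commands="0 0 0 0 2 0 0; 0 0 0 0 2 0 0; 0 0 0 0 0 0 0",
)

```text
time_s: 10.25
eef_pos: [0.526, -0.1239, 0.0515]
eef_rot: [0.002, 0.05, 0.999, -0.001]
wrist_force: [2.6, -1.9, 6.2]
opening: 0.181
grasp_force: 59.9
```

Call:
servo_tool(
  commands="0 0 0 0 2 0 0; 0 0 0 0 0 0 0; 0 0 0 0 0 0 0.5; 0 0 0 0 0 0 0.5; 0 0 0 0 0 0 0.5",
)

```text
time_s: 10.88
eef_pos: [0.5243, -0.121, 0.0498]
eef_rot: [-0.001, 0.05, 0.999, 0.0]
wrist_force: [-0.0, 0.1, -0.1]
opening: 0.5
grasp_force: 0.0
```

Call:
servo_tool(
  commands="0 0 0 0 0 -20 0.5; 0 0 0 0 0 -40 0.5; 0 0 0 0 0 -50 0.5; 0 0 0 0 -50 -40 0.5; 0 0 0 0 0 0 0.5",
)

```text
time_s: 11.5
eef_pos: [0.5219, -0.1734, 0.2033]
eef_rot: [0.003, 0.051, 0.999, -0.002]
wrist_force: [0.1, 0.8, -0.2]
opening: 0.496
grasp_force: 0.0
```

Run:
```python
from h import *
import cv2
b=camera("side")[80:260,160:400]
cv2.imwrite("pics/z3.png",cv2.resize(b,(800,600),interpolation=cv2.INTER_CUBIC))
```

```text
(no output)
```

View pics/z3.png

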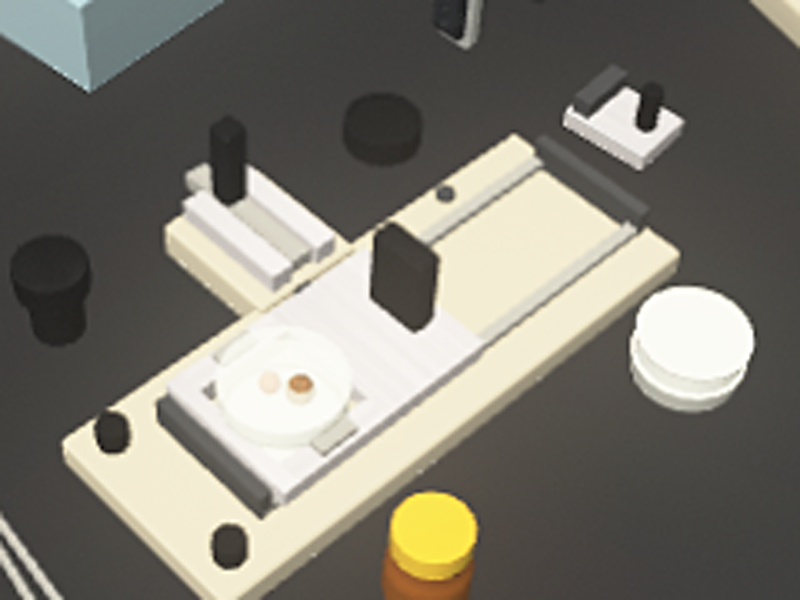

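The carriage rests against the far stop (around (225,215) px) with the dish over the window. The lock bar is out and the gripper is clear.

```bash
python3 -c "
from bench import *
print(hand_in())"
```

```text
the job is handed in; nothing more can be done
None
```

I drew the lock bar out about 44 mm of its 45 mm travel, then slid the carriage to its far stop with the dish over the light window, and handed the job in at about 11.6 s with the gripper clear; `hand_in()` returned no verdict.

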